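# Transfer a row of test spindles to the burnishing rack in numbered order

## Robot

A 7-joint arm with a two-finger parallel gripper is mounted at the origin on the work surface; the furniture and walls round the work are solid. World frame = base frame: x ahead of the robot, y to its left, z up, the work surface at z = 0. Lengths are in m, angles in rad, forces in N, time in s.
With the tool pointing down it reaches from about 0.4 to 0.85 m from the base axis. Payload 4.5 kg.
Tool frame: the origin (TCP) lies where the fingers leave the gripper's body, on its centre line; the fingertips stand 64 mm ahead of it and the grasp point (between the pads) lies 45 mm ahead of it; z points along the fingers, y is the line along which they close (so a half turn about z gives the same grasp; the last joint's range is limited). The gripper opens to 88 mm and grips with 3 to 60 N. Pads are 18 mm wide; open, the fingers measure 123 mm over their backs; the gripper's body (75 mm by 187 mm) begins 45 mm behind the grasp point.
Start: joints at [-1.239, 0.689, -0.195, 1.565, 0.157, 0.902, -0.215], TCP at [0.183, 0.598, 0.303] pointing down, gripper open.
Joint ranges: [-3.01, 3.01], [-0.46, 2.08], [-1.47, 1.51], [0.13, 2.56], [-1, 4.14], [0.04, 2.09], [-2.66, 2.66]. Speed limits (rad/s): [2.57, 2.57, 3.14, 3.14, 3.14, 3.14, 3.14].

## Interface

Orientations are given as a unit quaternion [x, y, z, w].
In Python, from plant import r gives the robot as it stands.
- The arm moves only by the tool play_rows, never from a script. Its arguments are lists of equal length, an entry for each row: "translation": the shift along the tool's x, y, z in m, a list of three; "delta_rot": the turn, a rotation vector about the tool's x, y, z in degrees, a list of three; "grip": the opening, from -1 (shut) to 1 (fully open). In form: {"translation": [[x, y, z], ...], "delta_rot": [[rx, ry, rz], ...], "grip": [grip, ...]}. A call has 1 to 20 rows; each row shifts and turns the commanded pose from where the row before left it, along the tool's axes as they then stand; what a row does not reach is not made up. A row lasts 1/8 s, in which the tool goes at most 62.5 mm and 10.7 degrees, less where a joint would pass 70% of its speed; a pose out of reach is approached as far as the arm can. A call with a gripper value outside its range is refused whole. The fingers move at their own pace and stop on an object; "squeeze" is the grip in N (left out, the last holds). Time passes only in rows, so rows that do not move let the fingers close. It gives the time, the measured TCP pose, the force, the opening and the grip force at its end, in the units of the state.
- r.get_state(): the state, without advancing time (a new reading comes with each control period).
- r.snapshot(name): name is "scene" or "top"; returns the picture (480x640x3 uint8, blue, green, red); there is no depth.
- r.get_calibration(name): a dict with "intrinsics" (3x3 intrinsics, pixels), "eye" and "rotation" of the camera in the world. Camera axes: x right, y up, looking along -z (the intrinsics and any distortion apply to the point x, -y, -z); pixel columns grow to the right and rows downward; lengths in m; the calibration is good to about 2 mm. A picture is of the moment at which its call begins. get_calibration takes no time and is no camera call.
- r.finish_job(): hands the job in; it is judged then, once.
Trained networks look in the newest picture that a camera, given by its name, has taken for a name from the list of things; names that differ only in an ending like _2 or _b are one class to them, and where a whole thing is asked for, a point or a joint stands for the part that bears it (a point fixed in the world has none). Each returns a list of dicts, best first, with "confidence" (0 to 1); they miss things now and then, are a little off and sometimes report something else, mostly with a low value. They report only what shows in the picture. A call takes as long as a camera call.
- r.look_for(camera, target): "point" ([x, y, z] in m, in world coordinates, good to about 4 mm: the middle of the surface that is visible of it).
- r.silhouettes(camera, target): "pixels" (480x640 bool, what is visible of it).
The state is a dict: "clock": time; "q": joint angles; "qd": joint speeds; "joint_torque": joint torques, N m; "tool_pos": TCP position; "eef_rot": TCP orientation; "contact_force": force on the tool from outside, world axes, zero at the start; "moment": the same for the moment, N m; "opening": opening from 0.0 (shut) to 1.0 (fully open); "finger_force": force on a finger pad.
Only numpy, scipy, OpenCV 4.12 (cv2) and the standard library are available. Lean on these libraries where they do the work, as an engineer would, in place of code of your own. Each camera call takes 0.05 s, during which the arm holds its last target. There are 200 camera calls.

## Task

The four turned test spindles have dried and must go from the pale drying rack to the dark burnishing rack, where each is to lie with both end pins down in its notches. They carry no labels, so their order is the record of which recipe each one had: counting from the end with the brass button on each rack, first goes to first, second to second and so on (the two racks have their buttons at opposite ends). Lower each one in rather than letting it fall, and never lay or drop one on the bench, as the coating bruises.

Things in the scene. Friction and masses are not known exactly. Their poses are not given: they have to be found in the camera images.
- drying_rack: Pale wooden rack, fixed: board 140 (x) by 340 (y) mm, top 12 mm above the bench; four pale saddles in a row along y at +105, +35, -35, -105 mm. A flat brass button (20 mm wide, 5 high, at y = +156) marks the end where counting begins: place 1 is y = +105, place 4 is y = -105. Origin: centre of the underside on the bench, x across the board, y along the row, z up.
- burnishing_rack: Dark wooden rack, fixed, empty: shape, saddles and origin as the drying rack's, but its button is at y = -156 mm, so places 1 to 4 are y = -105, -35, +35, +105. A seated spindle lies along x, pins in the V notches, beads between the two cheeks (8 mm play each way), axis 46 mm above the bench. Cheek tops 54 mm above the bench; notches 17 mm deep, 34 wide at the top, sides at 45 degrees.
- spindle_white: Loose turned wooden spindle, white (gesso) with bare wood end pins; about 60 g, 136 mm long, both ends alike. Straight round barrel in the middle, 22 mm thick, 46 long (grip across it); 24 mm beads 29 to 36 mm from the middle; then 12 mm pins. Origin: middle of its axis; x runs along it. Starts in the notches of saddle_white, axis 46 mm above the bench, up to 4 mm off centre along x.
- saddle_white: Fixed pale wooden saddle on the drying rack, one of four alike, 116 (x) by 68 (y) by 42 mm; the white spindle starts in it, so it shows that spindle's place in the row. Two upright V-notched cheeks 12 mm thick, 88 mm clear between them, as on the dark rack; neighbours 70 mm apart. Origin: centre of its underside, 12 mm above the bench; axes as the rack's.
- spindle_yellow: Loose turned wooden spindle, ochre yellow with bare wood end pins; about 60 g, 136 mm long, both ends alike. Straight round barrel in the middle, 22 mm thick, 46 long (grip across it); 24 mm beads 29 to 36 mm from the middle; then 12 mm pins. Origin: middle of its axis; x runs along it. Starts in the notches of saddle_yellow, axis 46 mm above the bench, up to 4 mm off centre along x.
- saddle_yellow: Fixed pale wooden saddle on the drying rack, one of four alike, 116 (x) by 68 (y) by 42 mm; the yellow spindle starts in it, so it shows that spindle's place in the row. Two upright V-notched cheeks 12 mm thick, 88 mm clear between them, as on the dark rack; neighbours 70 mm apart. Origin: centre of its underside, 12 mm above the bench; axes as the rack's.
- spindle_red: Loose turned wooden spindle, dark brick red with bare wood end pins; about 60 g, 136 mm long, both ends alike. Straight round barrel in the middle, 22 mm thick, 46 long (grip across it); 24 mm beads 29 to 36 mm from the middle; then 12 mm pins. Origin: middle of its axis; x runs along it. Starts in the notches of saddle_red, axis 46 mm above the bench, up to 4 mm off centre along x.
- saddle_red: Fixed pale wooden saddle on the drying rack, one of four alike, 116 (x) by 68 (y) by 42 mm; the red spindle starts in it, so it shows that spindle's place in the row. Two upright V-notched cheeks 12 mm thick, 88 mm clear between them, as on the dark rack; neighbours 70 mm apart. Origin: centre of its underside, 12 mm above the bench; axes as the rack's.
- spindle_black: Loose turned wooden spindle, black with bare wood end pins; about 60 g, 136 mm long, both ends alike. Straight round barrel in the middle, 22 mm thick, 46 long (grip across it); 24 mm beads 29 to 36 mm from the middle; then 12 mm pins. Origin: middle of its axis; x runs along it. Starts in the notches of saddle_black, axis 46 mm above the bench, up to 4 mm off centre along x.
- saddle_black: Fixed pale wooden saddle on the drying rack, one of four alike, 116 (x) by 68 (y) by 42 mm; the black spindle starts in it, so it shows that spindle's place in the row. Two upright V-notched cheeks 12 mm thick, 88 mm clear between them, as on the dark rack; neighbours 70 mm apart. Origin: centre of its underside, 12 mm above the bench; axes as the rack's.

How it is judged:
By the outcome, as a careful person would: the job done as asked, in the order asked, and still so for the second after the job is handed in, with the robot touching nothing.
It also fails if it takes over 102 s, if anything falls off the work surface, if the arm or the gripper's body presses on something with over 40 N, if the wrist force passes 120 N, or if a joint passes its speed limit or range.

## Working session

There is one attempt and no reset: what is moved stays moved. The work goes in short steps, Python scripts to look and compute and a tool call to move; the robot and the scene stay as the last step left them, time stands still between calls to the robot, and variables do not carry over. Pictures are saved under pics/ and viewed, at most 14 in all, crops included, and the job is handed in when it is done.

Besides the shell and the picture viewer there is one more tool, called after ">>>" as name(argument=value, ...) on one line, values as JSON. play_rows: Moves the arm, as the interface text tells. Its arguments: {"type":"object","properties":{"translation":{"type":"array","items":{"type":"array","items":{"type":"number"}}},"delta_rot":{"type":"array","items":{"type":"array","items":{"type":"number"}}},"grip":{"type":"array","items":{"type":"number"}},"squeeze":{"type":"number"}},"required":["translation","delta_rot","grip"]}

```bash
mkdir -p pics; ls; python3 - <<'E'
from plant import r
import cv2,numpy as np
s=r.get_state();print({k:np.round(v,3) if not isinstance(v,dict) else v for k,v in s.items()})
for n in("scene","top"):
    cv2.imwrite(f"pics/{n}0.png",r.snapshot(n));c=r.get_calibration(n);print(n,c)
for t in ["spindle_white","spindle_yellow","spindle_red","spindle_black","saddle_white","saddle_yellow","saddle_red","saddle_black","drying_rack","burnishing_rack"]:
    for n in("scene","top"):
        print(t,n,[(np.round(d["point"],3).tolist(),round(d["confidence"],2)) for d in r.look_for(n,t)[:3]])
E
```

```text
pics
{'clock': np.float64(0.0), 'q': array([-1.239,  0.69 , -0.194,  1.566,  0.157,  0.903, -0.215]), 'qd': array([-0.001, -0.001,  0.   ,  0.001,  0.003, -0.001, -0.001]), 'joint_torque': array([-1.0000e-03, -5.2756e+01, -1.2670e+00, -1.5343e+01, -5.3000e-02,
        7.0000e-03,  0.0000e+00]), 'tool_pos': array([0.183, 0.597, 0.302]), 'eef_rot': array([ 0.148,  0.989, -0.001, -0.   ]), 'contact_force': array([ 0.455,  0.234, -0.119]), 'moment': array([-0.008, -0.038,  0.004]), 'finger_force': np.float64(0.0), 'opening': np.float64(1.002)}
scene {'intrinsics': array([[592.22251516,   0.        , 316.4823364 ],
       [  0.        , 592.22251516, 247.38138177],
       [  0.        ,   0.        ,   1.        ]]), 'eye': array([-0.39504356, -0.47721331,  0.98431236]), 'rotation': array([ 0.36061433, -0.21565918, -0.4786931 ,  0.77090942])}
top {'intrinsics': array([[443.32427442,   0.        , 321.12016025],
       [  0.        , 443.32427442, 250.70554821],
       [  0.        ,   0.        ,   1.        ]]), 'eye': array([ 0.33873   , -0.02245065,  1.03337934]), 'rotation': array([ 0
[... 551 characters left out ...]
0.303, 0.023], 0.67)]
saddle_white top [([0.539, -0.286, 0.019], 0.63), ([0.582, -0.152, 0.018], 0.25)]
saddle_yellow scene [([0.571, -0.168, 0.02], 0.84), ([0.513, -0.263, 0.007], 0.41)]
saddle_yellow top [([0.582, -0.15, 0.016], 0.57)]
saddle_red scene [([0.593, -0.1, 0.028], 0.92)]
saddle_red top [([0.595, -0.092, 0.018], 0.56)]
saddle_black scene [([0.553, -0.23, 0.026], 0.61), ([0.55, -0.228, 0.054], 0.31)]
saddle_black top [([0.557, -0.221, 0.018], 0.8)]
drying_rack scene [([0.515, -0.262, 0.011], 0.76)]
drying_rack top [([0.534, -0.176, 0.01], 0.71), ([0.556, -0.222, 0.052], 0.29)]
burnishing_rack scene [([0.54, 0.197, 0.022], 0.73)]
burnishing_rack top [([0.533, 0.209, 0.015], 0.93)]
```

View pics/scene0.png

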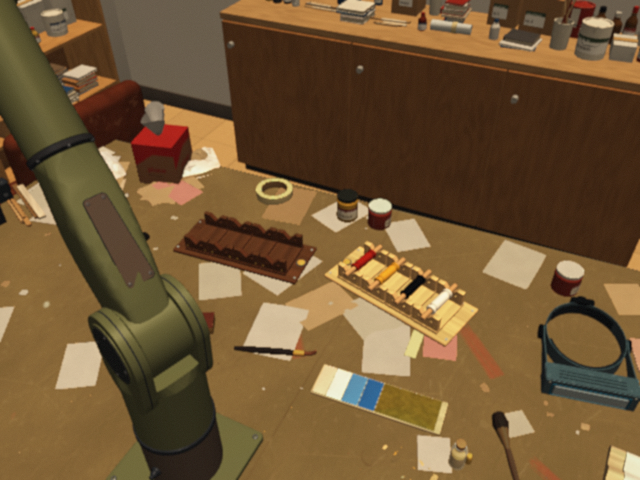

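View pics/top0.png

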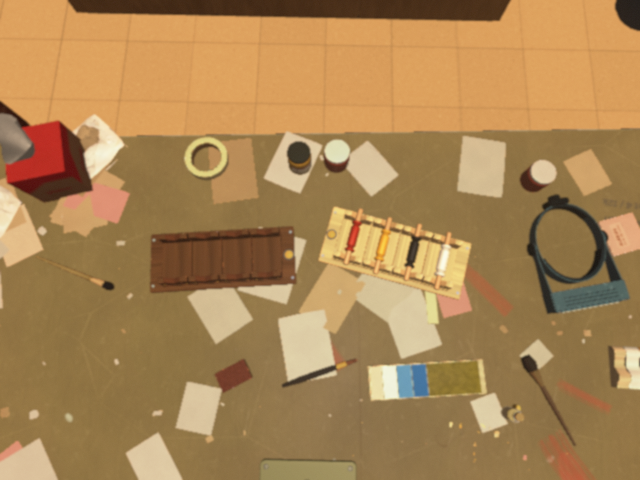

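The top picture shows the pale rack's button at (332,235) on its left (+y) end, so the order is red, yellow, black, white. The dark rack's button is at (289,255), on its right (-y) end. Next I'll fit the rack and spindle poses to silhouettes from both views.

```bash
cat > fit.py <<'E'
from plant import r
import cv2,numpy as np
from scipy.optimize import minimize
from scipy.spatial.transform import Rotation as R
S=4
def proj(n,P):
    c=r.get_calibration(n);p=R.from_quat(c["rotation"]).inv().apply(P-c["eye"])*[1,-1,-1]
    u=p@c["intrinsics"].T;return u[:,:2]/u[:,2:]
def box(x0,x1,y0,y1,z0,z1):return np.array([[x,y,z] for x in(x0,x1) for y in(y0,y1) for z in(z0,z1)])
def cyl(x0,x1,rad):
    a=np.linspace(0,2*np.pi,24,endpoint=False)
    return np.array([[x,rad*np.cos(t),rad*np.sin(t)] for x in(x0,x1) for t in a])
rack=[box(-.07,.07,-.17,.17,0,.012)]
for yc in(-.105,-.035,.035,.105):
    for x0 in(-.056,.044):
        rack.append(box(x0,x0+.012,yc-.034,yc+.034,.012,.037))
        for s in(-1,1):
            rack.append(np.array([[x,yc+s*y,z] for x in(x0,x0+.012) for y,z in((.034,.037),(0,.037),(.034,.054),(.017,.054))]))
spin=[cyl(-.068,.068,.006),cyl(-.036,-.029,.012),cyl(.029,.036,.012),cyl(-.029,.029,.011)]
def render(n,model,p):
    im=np.zeros((480*S,640*S),np.uint8);M=R.from_euler("z",p[3])
    for h in model:
        q=proj(n,M.apply(h)+p[:3]);q=(q+.5)*S-.5
        cv2.fillConvexPoly(im,cv2.convexHull((q*16).round().astype(np.int32)),255,shift=4)
    return cv2.resize(im,(640,480),interpolation=cv2.INTER_AREA)/255.
def mask(n,t,near=None):
    d=r.silhouettes(n,t)
    return d[0]["pixels"].astype(float),d[0]["confidence"]
def fit(model,masks,p0,step=(.006,.006,.006,.04)):
    sc=np.array(step)
    def cost(v):
        p=np.array(p0)+v*sc
        return sum(1-np.minimum(a,b).sum()/np.maximum(a,b).sum() for n,m in masks.items() for a,b in[(render(n,model,p),m)])
    sx=np.vstack([np.zeros(4),np.eye(4)])
    o=minimize(cost,np.zeros(4),method="Nelder-Mead",options=dict(initial_simplex=sx,xatol=.02,fatol=1e-4))
    return np.array(p0)+o.x*sc,o.fun
E
python3 - <<'E'
from fit import *
import time
for n in("scene","top"): r.snapshot(n)
def run(t,model,p0):
    ms={}
    for n in("scene","top"):
        m,c=mask(n,t);ms[n]=m;ys,xs=np.nonzero(m);print(t,n,round(c,2),int(m.sum()),xs.mean().round(1),ys.mean().round(1))
    for k in(ms,{"top":ms["top"]},{"scene":ms["scene"]}):
        p,f=fit(model,k,p0);print("   ",list(k),np.round(p,4),round(f,3))
run("burnishing_rack",rack,[.534,.21,0,.05])
run("drying_rack",rack,[.565,-.19,0,-.24])
for t,x,y in(("red",.59,-.092),("yellow",.572,-.16),("black",.555,-.227),("white",.535,-.292)):
    run("spindle_"+t,spin,[x,y,.046,-.24])
E
```

```text
burnishing_rack scene 0.73 5726 247.4 247.4
burnishing_rack top 0.97 8465 222.8 258.9Traceback (most recent call last):
  File "<stdin>", line 10, in <module>
  File "<stdin>", line 9, in run
  File "fit.py", line 35, in fit
    o=minimize(cost,np.zeros(4),method="Nelder-Mead",options=dict(initial_simplex=sx,xatol=.02,fatol=1e-4))
    res = _minimize_neldermead(fun, x0, args, callback, bounds=bounds,
                               **options)
    fsim[j] = func(sim[j])
              ~~~~^^^^^^^^
    fx = function(np.copy(x), *(wrapper_args + args))
  File "fit.py", line 33, in cost
    return sum(1-np.minimum(a,b).sum()/np.maximum(a,b).sum() for n,m in masks.items() for a,b in[(render(n,model,p),m)])
  File "fit.py", line 33, in <genexpr>
    return sum(1-np.minimum(a,b).sum()/np.maximum(a,b).sum() for n,m in masks.items() for a,b in[(render(n,model,p),m)])
                                                                                                  ~~~~~~^^^^^^^^^^^
  File "fit.py", line 23, in render
    q=proj(n,M.apply(h)+p[:3]);q=(q+.5)*S-.5
  File "fit.py", line 7, in proj
    c=r.get_calibration(n);p=R.from_quat(c["rotation"]).inv().apply(P-c["eye"])*[1,-1,-1]
ValueError: time passes only in moves, steps and waits
```

```bash
sed -i 's/^S=4/S=4\nCAL={n:r.get_calibration(n) for n in ("scene","top")}/; s/c=r.get_calibration(n);p=/c=CAL[n];p=/' fit.py
python3 - <<'E'
from fit import *
for n in("scene","top"): r.snapshot(n)
D={}
for t in["burnishing_rack","drying_rack"]+["spindle_"+c for c in("red","yellow","black","white")]:
    for n in("scene","top"):
        m,c=mask(n,t);D[t+"|"+n]=m;ys,xs=np.nonzero(m);print(t,n,round(c,2),int(m.sum()),xs.mean().round(1),ys.mean().round(1))
np.savez_compressed("m0.npz",**D)
def run(t,model,p0):
    ms={n:D[t+"|"+n] for n in("scene","top")}
    for k in(ms,{"top":ms["top"]}):
        p,f=fit(model,k,p0);print(t,list(k),np.round(p,4),round(f,3))
run("burnishing_rack",rack,[.534,.21,0,.05])
for t,x,y in(("red",.59,-.092),("yellow",.572,-.16),("black",.555,-.227),("white",.535,-.292)):
    run("spindle_"+t,spin,[x,y,.046,-.24])
run("drying_rack",rack,[.565,-.19,0,-.24])
E
```

```text
burnishing_rack scene 0.93 5742 247.2 247.3
burnishing_rack top 0.67 8401 222.5 258.9
drying_rack scene 0.76 1782 407.7 307.8
drying_rack top 0.65 2162 391.8 260.0
spindle_red scene 0.88 377 362.9 260.4
spindle_red top 0.64 440 353.3 234.8
spindle_yellow scene 0.83 331 385.1 274.7
spindle_yellow top 0.95 367 382.3 244.7
spindle_black scene 0.72 1093 412.8 293.6
spindle_black top 0.98 459 412.8 251.0
spindle_white scene 0.81 402 438.5 301.6
spindle_white top 0.7 478 442.8 259.6
burnishing_rack ['scene', 'top'] [0.5412 0.2122 0.002  0.083 ] 0.089
burnishing_rack ['top'] [ 0.5431  0.2153 -0.0123  0.0836] 0.015
spindle_red ['scene', 'top'] [ 0.593  -0.0914  0.0459 -0.2491] 0.23
spindle_red ['top'] [ 0.5927 -0.0912  0.0476 -0.2531] 0.123
spindle_yellow ['scene', 'top'] [ 0.5744 -0.1586  0.0451 -0.2617] 0.423
spindle_yellow ['top'] [ 0.5744 -0.1588  0.0447 -0.2533] 0.23
spindle_black ['scene', 'top'] [ 0.5536 -0.2223  0.0693 -0.2569] 0.976
spindle_black ['top'] [ 0.5587 -0.2269  0.0478 -0.2547] 0.112
spindle_white ['scene', 'top'] [ 0.5406 -0.2952  0.046  -0.2532] 0.205
spindle_white ['top'] [ 0.541  -0.2958  0.0439 -0.2548] 0.096
drying_rack ['scene', 'top'] [ 5.656e-01 -1.917e-01  5.000e-04 -2.582e-01] 1.515
drying_rack ['top'] [ 0.5658 -0.1921 -0.0011 -0.2599] 0.748
```

```bash
cat > go.py <<'E'
# usage: go.py yaw x y z : remaining turn (deg, tool axes), then shift in the turned tool frame
import sys,numpy as np
from plant import r
from scipy.spatial.transform import Rotation as R
s=r.get_state();yaw,*p=map(float,sys.argv[1:])
T=R.from_matrix(np.array([[np.cos(yaw),np.sin(yaw),0],[np.sin(yaw),-np.cos(yaw),0],[0,0,-1]]))  # tool x at yaw, z down
C=R.from_quat(s["eef_rot"])
print("rot",np.round((C.inv()*T).as_rotvec(True),2),"shift",np.round(T.inv().apply(np.array(p)-s["tool_pos"]),4))
print("t",round(s["clock"],2),"pos",np.round(s["tool_pos"],4),"q",np.round(s["q"],2),"F",np.round(s["contact_force"],1),"open",round(s["opening"],3),"grip",s["finger_force"])
E
python3 go.py 2.8876 .593 -.0914 .17
```

```text
rot [ 0.    0.   -2.51] shift [-0.5696 -0.5639  0.1327]
t 2.0 pos [0.1834 0.5975 0.3027] q [-1.24  0.69 -0.19  1.57  0.16  0.9  -0.22] F [-0.2  1.2 -0.5] open 1.001 grip 0.0
```

>>> play_rows(translation=[[0, 0, 0], [-0.0316, -0.0313, 0.0], [-0.0316, -0.0313, 0.0], [-0.0316, -0.0313, 0.0], [-0.0316, -0.0313, 0.0], [-0.0316, -0.0313, 0.0], [-0.0316, -0.0313, 0.0], [-0.0316, -0.0313, 0.0], [-0.0316, -0.0313, 0.0], [-0.0316, -0.0313, 0.0], [-0.0316, -0.0313, 0.0], [-0.0316, -0.0313, 0.0], [-0.0316, -0.0313, 0.022], [-0.0316, -0.0313, 0.022], [-0.0316, -0.0313, 0.022], [-0.0316, -0.0313, 0.022], [-0.0316, -0.0313, 0.022], [-0.0316, -0.0313, 0.022], [-0.0316, -0.0313, 0.0], [0, 0, 0]], delta_rot=[[0, 0, -2.5], [0, 0, 0], [0, 0, 0], [0, 0, 0], [0, 0, 0], [0, 0, 0], [0, 0, 0], [0, 0, 0], [0, 0, 0], [0, 0, 0], [0, 0, 0], [0, 0, 0], [0, 0, 0], [0, 0, 0], [0, 0, 0], [0, 0, 0], [0, 0, 0], [0, 0, 0], [0, 0, 0], [0, 0, 0]], grip=[0.15, 0.15, 0.15, 0.15, 0.15, 0.15, 0.15, 0.15, 0.15, 0.15, 0.15, 0.15, 0.15, 0.15, 0.15, 0.15, 0.15, 0.15, 0.15, 0.15], squeeze=15)

```text
clock: 4.5
tool_pos: [0.5935, -0.0957, 0.1702]
eef_rot: [0.13, 0.992, -0.001, 0.001]
contact_force: [0.2, 0.6, -0.0]
opening: 0.572
finger_force: 0.0
```

```bash
python3 go.py 2.8876 .593 -.0914 .093
```

```text
rot [-0.12  0.13 -0.33] shift [0.0016 0.004  0.0772]
t 4.5 pos [ 0.5935 -0.0957  0.1702] q [ 0.23  0.84 -0.26  1.74  0.35  0.6   1.07] F [ 0.2  0.6 -0. ] open 0.572 grip 0.0
```

>>> play_rows(translation=[[0, 0, 0], [0, 0, 0]], delta_rot=[[0, 0, -0.3], [0, 0, 0]], grip=[0.15, 0.15])

```text
clock: 4.75
tool_pos: [0.5919, -0.0889, 0.1709]
eef_rot: [0.123, 0.992, 0.001, -0.0]
contact_force: [-0.6, -0.1, -0.4]
opening: 0.572
finger_force: 0.0
```

```bash
python3 go.py 2.8876 .593 -.0914 .093
```

```text
rot [ 0.06 -0.03  0.47] shift [-0.0017 -0.0021  0.0779]
t 4.75 pos [ 0.5919 -0.0889  0.1709] q [ 0.22  0.84 -0.27  1.75  0.35  0.6   1.07] F [-0.6 -0.1 -0.4] open 0.572 grip 0.0
```

>>> play_rows(translation=[[0, 0, 0.01], [0, 0, 0.02], [0, 0, 0.02], [0, 0, 0.015], [0, 0, 0.008], [0, 0, 0.004], [0, 0, 0], [0, 0, 0]], delta_rot=[[0, 0, 0.3], [0, 0, 0], [0, 0, 0], [0, 0, 0], [0, 0, 0], [0, 0, 0], [0, 0, 0], [0, 0, 0]], grip=[0.15, 0.15, 0.15, 0.15, 0.15, 0.15, 0.15, 0.15])

```text
clock: 5.75
tool_pos: [0.5926, -0.0909, 0.0942]
eef_rot: [0.127, 0.992, 0.0, 0.0]
contact_force: [0.5, 0.4, -0.3]
opening: 0.571
finger_force: 0.0
```

```bash
python3 go.py 2.8876 .593 -.0914 .093;python3 - <<'E'
from plant import r
import cv2
a=r.snapshot("top")[170:310,300:500];b=r.snapshot("scene")[200:340,310:510]
cv2.imwrite("pics/g1.png",cv2.resize(cv2.vconcat([a,b]),None,fx=2.1,fy=2.1,interpolation=2))
E
```

```text
rot [ 0.01  0.05 -0.02] shift [-0.0005 -0.0004  0.0012]
t 5.75 pos [ 0.5926 -0.0909  0.0942] q [ 0.19  0.96 -0.21  1.77  0.4   0.45  1.03] F [ 0.5  0.4 -0.3] open 0.571 grip 0.0
```

View pics/g1.png

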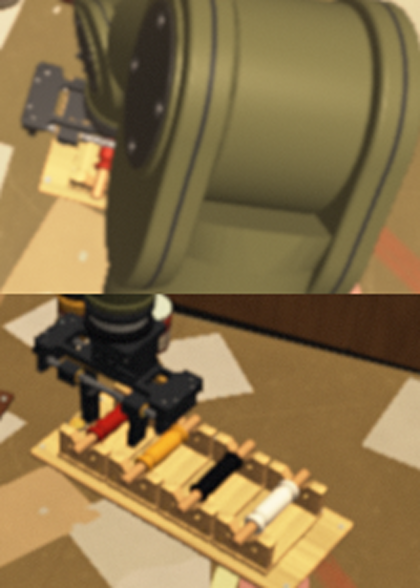

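The scene crop (lower half) shows the fingers straddling the red spindle at about (105,425), clear of yellow.

>>> play_rows(translation=[[0, 0, 0], [0, 0, 0], [0, 0, 0], [0, 0, 0], [0, 0, 0], [0, 0, -0.005], [0, 0, -0.015], [0, 0, -0.02], [0, 0, -0.02], [0, 0, -0.015], [0, 0, -0.005], [0, 0, 0]], delta_rot=[[0, 0, 0], [0, 0, 0], [0, 0, 0], [0, 0, 0], [0, 0, 0], [0, 0, 0], [0, 0, 0], [0, 0, 0], [0, 0, 0], [0, 0, 0], [0, 0, 0], [0, 0, 0]], grip=[-1, -1, -1, -1, -1, -1, -1, -1, -1, -1, -1, -1], squeeze=15)

```text
clock: 7.35
tool_pos: [0.5923, -0.0909, 0.174]
eef_rot: [0.127, 0.992, 0.0, 0.0]
contact_force: [-0.2, -0.2, 0.3]
opening: 0.245
finger_force: 15.0
```

```bash
python3 go.py 3.2246 .5499 .1076 .174
```

```text
rot [  0.     0.02 -19.32] shift [0.0258 0.2013 0.    ]
t 7.35 pos [ 0.5923 -0.0909  0.174 ] q [ 0.23  0.84 -0.27  1.75  0.35  0.61  1.07] F [-0.2 -0.2  0.3] open 0.245 grip 15.003225803375244
```

>>> play_rows(translation=[[0, 0, 0], [0, 0, 0], [0, 0, 0], [0.0026, 0.01, 0], [0.0026, 0.02, 0], [0.0026, 0.03, 0], [0.0026, 0.03, 0], [0.0026, 0.03, 0], [0.0026, 0.03, 0], [0.0026, 0.025, 0], [0.0026, 0.015, 0], [0.0026, 0.008, 0], [0.0024, 0.0033, 0], [0, 0, 0], [0, 0, 0]], delta_rot=[[0, 0, -5], [0, 0, -9.3], [0, 0, -5], [0, 0, 0], [0, 0, 0], [0, 0, 0], [0, 0, 0], [0, 0, 0], [0, 0, 0], [0, 0, 0], [0, 0, 0], [0, 0, 0], [0, 0, 0], [0, 0, 0], [0, 0, 0]], grip=[-1, -1, -1, -1, -1, -1, -1, -1, -1, -1, -1, -1, -1, -1, -1])

```text
clock: 9.22
tool_pos: [0.5501, 0.1067, 0.1737]
eef_rot: [-0.041, 0.999, -0.0, 0.0]
contact_force: [-0.5, -0.2, -1.1]
opening: 0.243
finger_force: 15.0
```

```bash
python3 go.py 3.2246 .5499 .1076 .094;python3 - <<'E'
from fit import *
for n in("scene","top"):
    im=r.snapshot(n);D=r.silhouettes(n,"spindle_red")
    print(n,[(round(d["confidence"],2),int(d["pixels"].sum())) for d in D],
     [(np.round(d["point"],3),round(d["confidence"],2)) for d in r.look_for(n,"spindle_red")])
    if n=="scene":
        cv2.imwrite("pics/h1.png",cv2.resize(im[180:320,160:400],None,fx=3,fy=3,interpolation=2))
        if D:
            p,f=fit(spin,{n:D[0]["pixels"].astype(float)},[.5499,.1076,.126,.083]);print(p,f)
E
```

```text
rot [-0.03  0.   -0.11] shift [0.0002 0.0009 0.0797]
t 9.22 pos [0.5501 0.1067 0.1737] q [-0.1   0.8  -0.29  1.87  0.42  0.53  0.97] F [-0.5 -0.2 -1.1] open 0.243 grip 15.003232397139072
scene [(0.76, 232)] [(array([0.518, 0.097, 0.128]), 0.46)]
[0.5473934  0.10666348 0.12584025 0.13607587] 0.37988968281055613
top [(0.6, 1150)] []
```

View pics/h1.png

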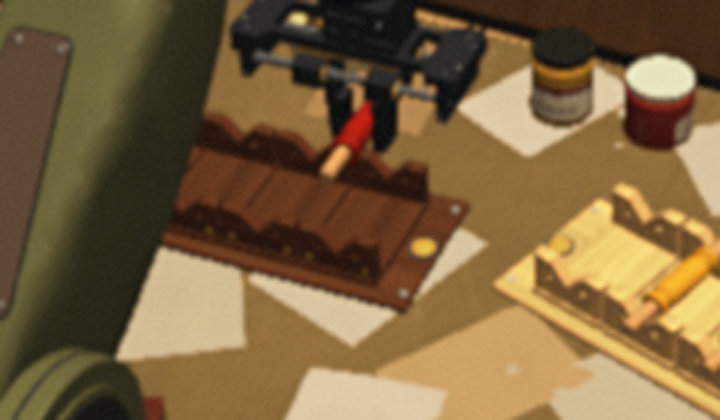

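The red spindle is held level above the place next to the dark rack's button (button at (425,247), spindle at (350,140) in the crop). Lowering it in.

>>> play_rows(translation=[[0, 0.0005, 0.01], [0, 0, 0.02], [0, 0, 0.02], [0, 0, 0.015], [0, 0, 0.006], [0, 0, 0.004], [0, 0, 0.002], [0, 0, 0.0015], [0, 0, 0.001], [0, 0, 0], [0, 0, 0]], delta_rot=[[0, 0, 0], [0, 0, 0], [0, 0, 0], [0, 0, 0], [0, 0, 0], [0, 0, 0], [0, 0, 0], [0, 0, 0], [0, 0, 0], [0, 0, 0], [0, 0, 0]], grip=[-1, -1, -1, -1, -1, -1, -1, -1, -1, -1, -1])

```text
clock: 10.9
tool_pos: [0.5501, 0.1085, 0.0945]
eef_rot: [-0.041, 0.999, 0.0, 0.0]
contact_force: [0.1, 1.0, 3.7]
opening: 0.245
finger_force: 15.0
```

```bash
python3 go.py 3.2246 .5499 .1076 .094
```

```text
rot [ 0.03  0.05 -0.  ] shift [ 0.0003 -0.0009  0.0005]
t 10.9 pos [0.5501 0.1085 0.0945] q [-0.15  0.93 -0.21  1.89  0.48  0.37  0.92] F [0.1 1.  3.7] open 0.245 grip 15.01836609095335
```

>>> play_rows(translation=[[0, 0, 0.0005], [0, 0, 0], [0, 0, 0], [0, 0, 0], [0, 0, 0], [0, 0, -0.01], [0, 0, -0.02], [0, 0, -0.025], [0, 0, -0.015], [0, 0, -0.01], [0, 0, 0]], delta_rot=[[0, 0, 0], [0, 0, 0], [0, 0, 0], [0, 0, 0], [0, 0, 0], [0, 0, 0], [0, 0, 0], [0, 0, 0], [0, 0, 0], [0, 0, 0], [0, 0, 0]], grip=[-0.45, -0.4, -0.2, 0.15, 0.15, 0.15, 0.15, 0.15, 0.15, 0.15, 0.15])

```text
clock: 12.28
tool_pos: [0.5501, 0.1082, 0.1742]
eef_rot: [-0.041, 0.999, 0.0, 0.0]
contact_force: [-0.3, 0.5, -0.1]
opening: 0.576
finger_force: 0.0
```

```bash
python3 go.py 2.8876 .5744 -.1586 .174
```

```text
rot [ 0.03  0.05 19.29] shift [-9.060e-02 -2.521e-01  2.000e-04]
t 12.28 pos [0.5501 0.1082 0.1742] q [-0.1   0.8  -0.3   1.87  0.43  0.53  0.97] F [-0.3  0.5 -0.1] open 0.576 grip 0.0
```

>>> play_rows(translation=[[0, 0, 0], [0, 0, 0], [0, 0, 0], [-0.0075, -0.01, 0], [-0.0075, -0.02, 0], [-0.0075, -0.03, 0], [-0.0075, -0.03, 0], [-0.0075, -0.03, 0], [-0.0075, -0.03, 0], [-0.0075, -0.03, 0], [-0.0075, -0.03, 0], [-0.0075, -0.02, 0], [-0.0075, -0.012, 0], [-0.0075, -0.007, 0], [-0.0081, -0.0031, 0], [0, 0, 0], [0, 0, 0]], delta_rot=[[0, 0, 5], [0, 0, 9.3], [0, 0, 5], [0, 0, 0], [0, 0, 0], [0, 0, 0], [0, 0, 0], [0, 0, 0], [0, 0, 0], [0, 0, 0], [0, 0, 0], [0, 0, 0], [0, 0, 0], [0, 0, 0], [0, 0, 0], [0, 0, 0], [0, 0, 0]], grip=[0.15, 0.15, 0.15, 0.15, 0.15, 0.15, 0.15, 0.15, 0.15, 0.15, 0.15, 0.15, 0.15, 0.15, 0.15, 0.15, 0.15])

```text
clock: 14.4
tool_pos: [0.5742, -0.1577, 0.1736]
eef_rot: [0.126, 0.992, 0.0, -0.0]
contact_force: [-0.1, 0.6, 0.1]
opening: 0.574
finger_force: 0.0
```

```bash
python3 go.py 2.8876 .5744 -.1586 .094;python3 - <<'E'
from fit import *
ms={}
for n in("scene","top"):
    im=r.snapshot(n);D=r.silhouettes(n,"spindle_red")
    print(n,[(round(d["confidence"],2),int(d["pixels"].sum())) for d in D])
    if D: ms[n]=D[0]["pixels"].astype(float)
    a=im[180:300,170:330] if n=="scene" else im[210:310,140:310]
    cv2.imwrite(f"pics/p1{n}.png",cv2.resize(a,None,fx=3,fy=3,interpolation=2))
for k in(ms,*[{n:m} for n,m in ms.items()]):
    p,f=fit(spin,k,[.5499,.1076,.046,.083]);print(list(k),np.round(p,4),round(f,3))
E
```

```text
rot [ 0.03 -0.02  0.07] shift [-0.0005 -0.0009  0.0796]
t 14.4 pos [ 0.5742 -0.1577  0.1736] q [ 0.36  0.84 -0.29  1.76  0.38  0.61  1.16] F [-0.1  0.6  0.1] open 0.574 grip 0.0
scene [(0.75, 296)]
top [(0.87, 358)]
['scene', 'top'] [0.5524 0.1077 0.047  0.083 ] 0.394
['scene'] [0.553  0.1079 0.0461 0.0847] 0.141
['top'] [ 0.5718  0.1196 -0.0468  0.0823] 0.16
```

View pics/p1scene.png

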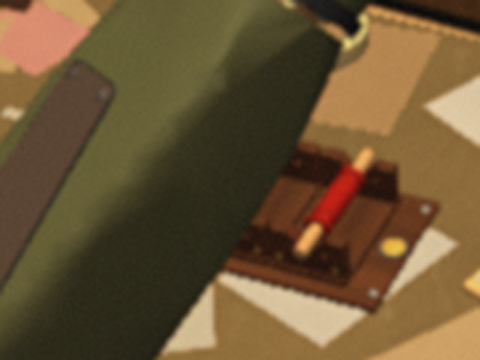

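View pics/p1top.png

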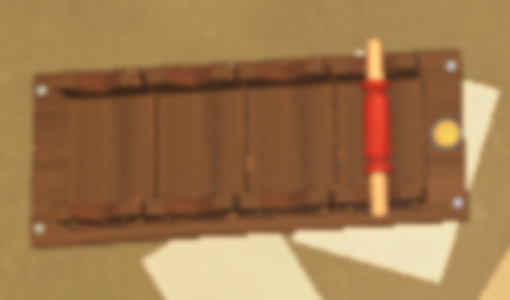

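Red lies seated in the place nearest the button (top crop: spindle at column 376, button at (446,133)). The fit gives an axis height of 46–47 mm, the right yaw, and about 2 mm off centre, well within the play. Next, yellow.

>>> play_rows(translation=[[-0.0003, -0.0004, 0.01], [0, 0, 0.02], [0, 0, 0.02], [0, 0, 0.016], [0, 0, 0.008], [0, 0, 0.0055], [0, 0, 0], [0, 0, 0], [0, 0, 0], [0, 0, 0], [0, 0, 0], [0, 0, 0], [0, 0, -0.005], [0, 0, -0.015], [0, 0, -0.02], [0, 0, -0.02], [0, 0, -0.015], [0, 0, -0.005], [0, 0, 0]], delta_rot=[[0, 0, 0], [0, 0, 0], [0, 0, 0], [0, 0, 0], [0, 0, 0], [0, 0, 0], [0, 0, 0], [0, 0, 0], [0, 0, 0], [0, 0, 0], [0, 0, 0], [0, 0, 0], [0, 0, 0], [0, 0, 0], [0, 0, 0], [0, 0, 0], [0, 0, 0], [0, 0, 0], [0, 0, 0]], grip=[0.15, 0.15, 0.15, 0.15, 0.15, 0.15, 0.15, -1, -1, -1, -1, -1, -1, -1, -1, -1, -1, -1, -1])

```text
clock: 16.98
tool_pos: [0.5743, -0.1592, 0.1744]
eef_rot: [0.127, 0.992, -0.0, 0.0]
contact_force: [-0.2, 0.5, -0.1]
opening: 0.246
finger_force: 15.0
```

```bash
python3 go.py 3.2246 .5426 .1772 .174
```

```text
rot [-0.000e+00  1.000e-02 -1.933e+01] shift [0.0037 0.3378 0.0004]
t 16.98 pos [ 0.5743 -0.1592  0.1744] q [ 0.36  0.83 -0.29  1.76  0.38  0.61  1.16] F [-0.2  0.5 -0.1] open 0.246 grip 14.979069828987122
```

>>> play_rows(translation=[[0, 0, 0], [0, 0, 0], [0, 0, 0], [0.0003, 0.01, 0], [0.0003, 0.02, 0], [0.0003, 0.03, 0], [0.0003, 0.035, 0], [0.0003, 0.035, 0], [0.0003, 0.035, 0], [0.0003, 0.035, 0], [0.0003, 0.035, 0], [0.0003, 0.03, 0], [0.0003, 0.03, 0], [0.0003, 0.02, 0], [0.0002, 0.012, 0], [0.0001, 0.007, 0], [0.0001, 0.0038, 0], [0, 0, 0], [0, 0, 0]], delta_rot=[[0, 0, -5], [0, 0, -9.3], [0, 0, -5], [0, 0, 0], [0, 0, 0], [0, 0, 0], [0, 0, 0], [0, 0, 0], [0, 0, 0], [0, 0, 0], [0, 0, 0], [0, 0, 0], [0, 0, 0], [0, 0, 0], [0, 0, 0], [0, 0, 0], [0, 0, 0], [0, 0, 0], [0, 0, 0]], grip=[-1, -1, -1, -1, -1, -1, -1, -1, -1, -1, -1, -1, -1, -1, -1, -1, -1, -1, -1])

```text
clock: 19.35
tool_pos: [0.5429, 0.1764, 0.1742]
eef_rot: [-0.041, 0.999, -0.0, -0.0]
contact_force: [-0.3, -0.2, -0.6]
opening: 0.242
finger_force: 15.0
```

```bash
python3 go.py 3.2246 .5426 .1772 .0945
```

```text
rot [-0.03 -0.   -0.09] shift [0.0003 0.0008 0.0797]
t 19.35 pos [0.5429 0.1764 0.1742] q [-0.22  0.81 -0.29  1.83  0.41  0.56  0.87] F [-0.3 -0.2 -0.6] open 0.242 grip 14.979004338383675
```

>>> play_rows(translation=[[0, 0.0003, 0.01], [0, 0, 0.02], [0, 0, 0.02], [0, 0, 0.015], [0, 0, 0.006], [0, 0, 0.004], [0, 0, 0.002], [0, 0, 0.0015], [0, 0, 0.001], [0, 0, 0.0005], [0, 0, 0]], delta_rot=[[0, 0, 0], [0, 0, 0], [0, 0, 0], [0, 0, 0], [0, 0, 0], [0, 0, 0], [0, 0, 0], [0, 0, 0], [0, 0, 0], [0, 0, 0], [0, 0, 0]], grip=[-1, -1, -1, -1, -1, -1, -1, -1, -1, -1, -1])

```text
clock: 20.72
tool_pos: [0.543, 0.1785, 0.095]
eef_rot: [-0.042, 0.999, 0.001, 0.001]
contact_force: [-1.5, 0.4, 5.4]
opening: 0.244
finger_force: 15.0
```

>>> play_rows(translation=[[0, 0, 0], [0, 0, 0], [0, 0, 0], [0, 0, 0], [0, 0, 0], [0, 0, -0.01], [0, 0, -0.02], [0, 0, -0.025], [0, 0, -0.015], [0, 0, -0.01], [0, 0, 0]], delta_rot=[[0, 0, 0], [0, 0, 0], [0, 0, 0], [0, 0, 0], [0, 0, 0], [0, 0, 0], [0, 0, 0], [0, 0, 0], [0, 0, 0], [0, 0, 0], [0, 0, 0]], grip=[-0.45, -0.4, -0.2, 0.15, 0.15, 0.15, 0.15, 0.15, 0.15, 0.15, 0.15])

```text
clock: 22.1
tool_pos: [0.543, 0.1776, 0.1747]
eef_rot: [-0.041, 0.999, 0.0, 0.0]
contact_force: [0.6, 0.9, 0.0]
opening: 0.576
finger_force: 0.0
```

```bash
python3 go.py 2.8876 .5585 -.2270 .174
```

```text
rot [ 0.03  0.05 19.28] shift [-0.1167 -0.3878  0.0007]
t 22.1 pos [0.543  0.1776 0.1747] q [-0.22  0.81 -0.3   1.83  0.41  0.56  0.87] F [0.6 0.9 0. ] open 0.576 grip 0.0
```

>>> play_rows(translation=[[0, 0, 0], [0, 0, 0], [0, 0, 0], [-0.0078, -0.01, 0], [-0.0078, -0.02, 0], [-0.0078, -0.03, 0], [-0.0078, -0.038, 0], [-0.0078, -0.038, 0], [-0.0078, -0.038, 0], [-0.0078, -0.038, 0], [-0.0078, -0.038, 0], [-0.0078, -0.038, 0], [-0.0078, -0.03, 0], [-0.0078, -0.03, 0], [-0.0078, -0.02, 0], [-0.0078, -0.012, 0], [-0.0078, -0.005, 0], [-0.0075, -0.0028, 0], [0, 0, 0], [0, 0, 0]], delta_rot=[[0, 0, 5], [0, 0, 9.3], [0, 0, 5], [0, 0, 0], [0, 0, 0], [0, 0, 0], [0, 0, 0], [0, 0, 0], [0, 0, 0], [0, 0, 0], [0, 0, 0], [0, 0, 0], [0, 0, 0], [0, 0, 0], [0, 0, 0], [0, 0, 0], [0, 0, 0], [0, 0, 0], [0, 0, 0], [0, 0, 0]], grip=[0.15, 0.15, 0.15, 0.15, 0.15, 0.15, 0.15, 0.15, 0.15, 0.15, 0.15, 0.15, 0.15, 0.15, 0.15, 0.15, 0.15, 0.15, 0.15, 0.15])

```text
clock: 24.6
tool_pos: [0.5582, -0.2262, 0.1742]
eef_rot: [0.126, 0.992, 0.0, -0.0]
contact_force: [-0.7, -0.6, -1.3]
opening: 0.576
finger_force: 0.0
```

```bash
python3 go.py 2.8876 .5585 -.2270 .094;python3 - <<'E'
from fit import *
for n in("scene","top"):
    im=r.snapshot(n)
    a=im[180:300,170:330] if n=="scene" else im[210:310,140:310]
    cv2.imwrite(f"pics/p2{n}.png",cv2.resize(a,None,fx=3,fy=3,interpolation=2))
    for t,p0 in(("red",[.552,.1076,.046,.083]),("yellow",[.543,.1775,.046,.083])):
        D=r.silhouettes(n,"spindle_"+t)
        if D:
            p,f=fit(spin,{n:D[0]["pixels"].astype(float)},p0,(.006,.006,.0002,.04));print(n,t,D[0]["pixels"].sum(),np.round(p,4),round(f,3))
E
```

```text
rot [ 0.03 -0.02  0.07] shift [-0.0005 -0.0007  0.0802]
t 24.6 pos [ 0.5582 -0.2262  0.1742] q [ 0.49  0.84 -0.33  1.74  0.42  0.63  1.25] F [-0.7 -0.6 -1.3] open 0.576 grip 0.0
scene red 292 [0.5521 0.1084 0.0461 0.0842] 0.141
scene yellow 1039 [0.543  0.1775 0.046  0.083 ] 1.0
top red 436 [0.5513 0.1086 0.0461 0.0797] 0.124
top yellow 361 [0.5421 0.1777 0.046  0.0888] 0.257
```

View pics/p2top.png

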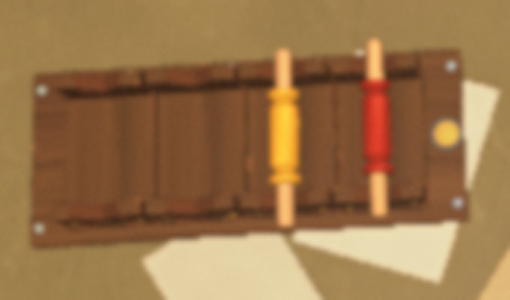

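Yellow and red both lie seated in adjacent places (columns 284 and 376). Next, black.

>>> play_rows(translation=[[-0.0002, -0.0003, 0.01], [0, 0, 0.02], [0, 0, 0.02], [0, 0, 0.016], [0, 0, 0.008], [0, 0, 0.006], [0, 0, 0], [0, 0, 0], [0, 0, 0], [0, 0, 0], [0, 0, 0], [0, 0, 0], [0, 0, -0.005], [0, 0, -0.015], [0, 0, -0.02], [0, 0, -0.02], [0, 0, -0.015], [0, 0, -0.005], [0, 0, 0]], delta_rot=[[0, 0, 0], [0, 0, 0], [0, 0, 0], [0, 0, 0], [0, 0, 0], [0, 0, 0], [0, 0, 0], [0, 0, 0], [0, 0, 0], [0, 0, 0], [0, 0, 0], [0, 0, 0], [0, 0, 0], [0, 0, 0], [0, 0, 0], [0, 0, 0], [0, 0, 0], [0, 0, 0], [0, 0, 0]], grip=[0.15, 0.15, 0.15, 0.15, 0.15, 0.15, 0.15, -1, -1, -1, -1, -1, -1, -1, -1, -1, -1, -1, -1])

```text
clock: 27.28
tool_pos: [0.5583, -0.2276, 0.1745]
eef_rot: [0.127, 0.992, -0.0, 0.0]
contact_force: [0.2, -0.8, -1.1]
opening: 0.243
finger_force: 15.0
```

```bash
python3 go.py 3.2246 .5372 .2475 .174
```

```text
rot [-1.000e-02  2.000e-02 -1.933e+01] shift [-0.0184  0.4752  0.0005]
t 27.27 pos [ 0.5583 -0.2276  0.1745] q [ 0.49  0.84 -0.33  1.73  0.42  0.63  1.25] F [ 0.2 -0.8 -1.1] open 0.243 grip 14.977684915065765
```

>>> play_rows(translation=[[0, 0, 0], [0, 0, 0], [0, 0, 0], [-0.0012, 0.012, 0], [-0.0012, 0.025, 0], [-0.0012, 0.04, 0], [-0.0012, 0.045, 0], [-0.0012, 0.045, 0], [-0.0012, 0.045, 0], [-0.0012, 0.045, 0], [-0.0012, 0.045, 0], [-0.0012, 0.045, 0], [-0.0012, 0.045, 0], [-0.0012, 0.035, 0], [-0.0012, 0.025, 0], [-0.0012, 0.013, 0], [-0.0012, 0.007, 0], [-0.0016, 0.0032, 0], [0, 0, 0], [0, 0, 0]], delta_rot=[[0, 0, -5], [0, 0, -9.3], [0, 0, -5], [0, 0, 0], [0, 0, 0], [0, 0, 0], [0, 0, 0], [0, 0, 0], [0, 0, 0], [0, 0, 0], [0, 0, 0], [0, 0, 0], [0, 0, 0], [0, 0, 0], [0, 0, 0], [0, 0, 0], [0, 0, 0], [0, 0, 0], [0, 0, 0], [0, 0, 0]], grip=[-1, -1, -1, -1, -1, -1, -1, -1, -1, -1, -1, -1, -1, -1, -1, -1, -1, -1, -1, -1])

```text
clock: 29.78
tool_pos: [0.5376, 0.2467, 0.1742]
eef_rot: [-0.041, 0.999, -0.0, -0.0]
contact_force: [0.3, 0.7, -0.4]
opening: 0.244
finger_force: 15.0
```

```bash
python3 go.py 3.2246 .5372 .2475 .0945
```

```text
rot [-0.03 -0.01 -0.1 ] shift [0.0003 0.0009 0.0797]
t 29.77 pos [0.5376 0.2467 0.1742] q [-0.33  0.83 -0.3   1.77  0.4   0.6   0.77] F [ 0.3  0.7 -0.4] open 0.244 grip 14.97776510193944
```

>>> play_rows(translation=[[0, 0.0003, 0.01], [0, 0, 0.02], [0, 0, 0.02], [0, 0, 0.015], [0, 0, 0.006], [0, 0, 0.004], [0, 0, 0.002], [0, 0, 0.0015], [0, 0, 0.001], [0, 0, 0.0005], [0, 0, 0], [0, 0, 0]], delta_rot=[[0, 0, 0], [0, 0, 0], [0, 0, 0], [0, 0, 0], [0, 0, 0], [0, 0, 0], [0, 0, 0], [0, 0, 0], [0, 0, 0], [0, 0, 0], [0, 0, 0], [0, 0, 0]], grip=[-1, -1, -1, -1, -1, -1, -1, -1, -1, -1, -1, -1])

```text
clock: 31.28
tool_pos: [0.5376, 0.2486, 0.0947]
eef_rot: [-0.041, 0.999, 0.001, 0.0]
contact_force: [-0.2, 1.5, 5.5]
opening: 0.242
finger_force: 15.0
```

>>> play_rows(translation=[[0, 0, 0], [0, 0, 0], [0, 0, 0], [0, 0, 0], [0, 0, 0], [0, 0, -0.01], [0, 0, -0.02], [0, 0, -0.025], [0, 0, -0.015], [0, 0, -0.01], [0, 0, 0]], delta_rot=[[0, 0, 0], [0, 0, 0], [0, 0, 0], [0, 0, 0], [0, 0, 0], [0, 0, 0], [0, 0, 0], [0, 0, 0], [0, 0, 0], [0, 0, 0], [0, 0, 0]], grip=[-0.45, -0.4, -0.2, 0.15, 0.15, 0.15, 0.15, 0.15, 0.15, 0.15, 0.15])

```text
clock: 32.65
tool_pos: [0.5376, 0.248, 0.1747]
eef_rot: [-0.041, 0.999, 0.0, 0.0]
contact_force: [0.6, -0.4, 0.5]
opening: 0.572
finger_force: 0.0
```

```bash
python3 go.py 2.8876 .5407 -.2954 .174
```

```text
rot [ 0.04  0.05 19.28] shift [-0.1396 -0.5252  0.0007]
t 32.65 pos [0.5376 0.248  0.1747] q [-0.34  0.83 -0.31  1.77  0.4   0.6   0.77] F [ 0.6 -0.4  0.5] open 0.572 grip 0.0
```

>>> play_rows(translation=[[0, 0, 0], [0, 0, 0], [0, 0, 0], [-0.0087, -0.012, 0], [-0.0087, -0.025, 0], [-0.0087, -0.04, 0], [-0.0087, -0.047, 0], [-0.0087, -0.047, 0], [-0.0087, -0.047, 0], [-0.0087, -0.047, 0], [-0.0087, -0.047, 0], [-0.0087, -0.047, 0], [-0.0087, -0.047, 0], [-0.0087, -0.047, 0], [-0.0087, -0.035, 0], [-0.0087, -0.02, 0], [-0.0087, -0.01, 0], [-0.0087, -0.005, 0], [-0.0091, -0.0022, 0], [0, 0, 0]], delta_rot=[[0, 0, 5], [0, 0, 9.3], [0, 0, 5], [0, 0, 0], [0, 0, 0], [0, 0, 0], [0, 0, 0], [0, 0, 0], [0, 0, 0], [0, 0, 0], [0, 0, 0], [0, 0, 0], [0, 0, 0], [0, 0, 0], [0, 0, 0], [0, 0, 0], [0, 0, 0], [0, 0, 0], [0, 0, 0], [0, 0, 0]], grip=[0.15, 0.15, 0.15, 0.15, 0.15, 0.15, 0.15, 0.15, 0.15, 0.15, 0.15, 0.15, 0.15, 0.15, 0.15, 0.15, 0.15, 0.15, 0.15, 0.15])

```text
clock: 35.15
tool_pos: [0.5416, -0.2947, 0.1742]
eef_rot: [0.126, 0.992, 0.0, 0.0]
contact_force: [0.3, 0.4, -0.4]
opening: 0.57
finger_force: 0.0
```

>>> play_rows(translation=[[0, 0, 0]], delta_rot=[[0, 0, 0]], grip=[0.15])

```text
clock: 35.28
tool_pos: [0.5405, -0.2946, 0.1741]
eef_rot: [0.126, 0.992, 0.0, -0.0]
contact_force: [-0.3, -0.5, -0.4]
opening: 0.575
finger_force: 0.0
```

```bash
python3 go.py 2.8876 .5407 -.2954 .094;python3 - <<'E'
from fit import *
im=r.snapshot("top")
cv2.imwrite("pics/p3top.png",cv2.resize(im[210:310,140:310],None,fx=3,fy=3,interpolation=2))
for n,D in(("top",r.silhouettes("top","spindle_black")),):
    if D:
        p,f=fit(spin,{n:D[0]["pixels"].astype(float)},[.5376,.248,.046,.083],(.006,.006,.0002,.04));print(n,D[0]["pixels"].sum(),np.round(p,4),round(f,3))
E
```

```text
rot [ 0.02 -0.03  0.07] shift [-0.0004 -0.0007  0.0801]
t 35.27 pos [ 0.5405 -0.2946  0.1741] q [ 0.63  0.86 -0.37  1.69  0.45  0.67  1.34] F [-0.3 -0.5 -0.4] open 0.575 grip 0.0
top 428 [0.5378 0.2476 0.0462 0.0737] 0.134
```

View pics/p3top.png

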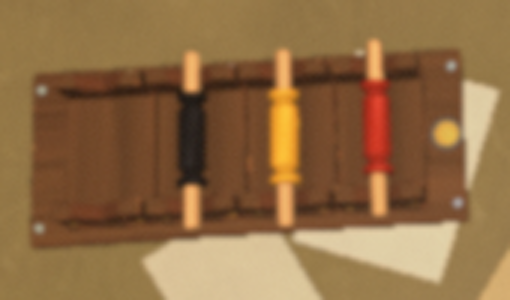

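Three are in and in order (black at column 192, yellow 284, red 376). White is the last.

>>> play_rows(translation=[[0, -0.0003, 0.01], [0, 0, 0.02], [0, 0, 0.02], [0, 0, 0.016], [0, 0, 0.008], [0, 0, 0.006], [0, 0, 0], [0, 0, 0], [0, 0, 0], [0, 0, 0], [0, 0, 0], [0, 0, 0], [0, 0, -0.005], [0, 0, -0.015], [0, 0, -0.02], [0, 0, -0.02], [0, 0, -0.015], [0, 0, -0.005], [0, 0, 0]], delta_rot=[[0, 0, 0], [0, 0, 0], [0, 0, 0], [0, 0, 0], [0, 0, 0], [0, 0, 0], [0, 0, 0], [0, 0, 0], [0, 0, 0], [0, 0, 0], [0, 0, 0], [0, 0, 0], [0, 0, 0], [0, 0, 0], [0, 0, 0], [0, 0, 0], [0, 0, 0], [0, 0, 0], [0, 0, 0]], grip=[0.15, 0.15, 0.15, 0.15, 0.15, 0.15, 0.15, -1, -1, -1, -1, -1, -1, -1, -1, -1, -1, -1, -1])

```text
clock: 37.75
tool_pos: [0.5403, -0.2958, 0.1744]
eef_rot: [0.127, 0.992, -0.0, 0.0]
contact_force: [-0.2, -0.1, -0.5]
opening: 0.24
finger_force: 15.0
```

```bash
python3 go.py 3.2246 .5315 .3173 .174
```

```text
rot [-1.000e-02  1.000e-02 -1.932e+01] shift [-4.200e-02  6.117e-01  4.000e-04]
t 37.75 pos [ 0.5403 -0.2958  0.1744] q [ 0.63  0.86 -0.37  1.69  0.45  0.67  1.34] F [-0.2 -0.1 -0.5] open 0.24 grip 14.974396750330925
```

>>> play_rows(translation=[[0, 0, 0], [0, 0, 0], [0, 0, 0], [-0.0025, 0.012, 0], [-0.0025, 0.025, 0], [-0.0025, 0.04, 0], [-0.0025, 0.047, 0], [-0.0025, 0.047, 0], [-0.0025, 0.047, 0], [-0.0025, 0.047, 0], [-0.0025, 0.047, 0], [-0.0025, 0.047, 0], [-0.0025, 0.047, 0], [-0.0025, 0.047, 0], [-0.0025, 0.047, 0], [-0.0025, 0.045, 0], [-0.0025, 0.032, 0], [-0.0025, 0.018, 0], [-0.0025, 0.01, 0], [-0.002, 0.0067, 0]], delta_rot=[[0, 0, -5], [0, 0, -9.3], [0, 0, -5], [0, 0, 0], [0, 0, 0], [0, 0, 0], [0, 0, 0], [0, 0, 0], [0, 0, 0], [0, 0, 0], [0, 0, 0], [0, 0, 0], [0, 0, 0], [0, 0, 0], [0, 0, 0], [0, 0, 0], [0, 0, 0], [0, 0, 0], [0, 0, 0], [0, 0, 0]], grip=[-1, -1, -1, -1, -1, -1, -1, -1, -1, -1, -1, -1, -1, -1, -1, -1, -1, -1, -1, -1])

```text
clock: 40.25
tool_pos: [0.532, 0.3165, 0.174]
eef_rot: [-0.041, 0.999, -0.001, -0.0]
contact_force: [-0.9, 0.2, -0.3]
opening: 0.245
finger_force: 15.0
```

>>> play_rows(translation=[[0, 0, 0], [0, 0, 0], [0, 0, 0]], delta_rot=[[0, 0, 0], [0, 0, 0], [0, 0, 0]], grip=[-1, -1, -1])

```text
clock: 40.62
tool_pos: [0.5319, 0.3164, 0.1742]
eef_rot: [-0.041, 0.999, -0.0, -0.0]
contact_force: [-0.8, -0.5, -0.2]
opening: 0.241
finger_force: 15.0
```

```bash
python3 go.py 3.2246 .5315 .3173 .0945
```

```text
rot [-0.03 -0.01 -0.08] shift [0.0003 0.0009 0.0797]
t 40.62 pos [0.5319 0.3164 0.1742] q [-0.43  0.86 -0.32  1.68  0.4   0.67  0.68] F [-0.8 -0.5 -0.2] open 0.241 grip 14.974494148045778
```

>>> play_rows(translation=[[0, 0.0003, 0.01], [0, 0, 0.02], [0, 0, 0.02], [0, 0, 0.015], [0, 0, 0.006], [0, 0, 0.004], [0, 0, 0.002], [0, 0, 0.0015], [0, 0, 0.001], [0, 0, 0.0005], [0, 0, 0], [0, 0, 0]], delta_rot=[[0, 0, 0], [0, 0, 0], [0, 0, 0], [0, 0, 0], [0, 0, 0], [0, 0, 0], [0, 0, 0], [0, 0, 0], [0, 0, 0], [0, 0, 0], [0, 0, 0], [0, 0, 0]], grip=[-1, -1, -1, -1, -1, -1, -1, -1, -1, -1, -1, -1])

```text
clock: 42.12
tool_pos: [0.5319, 0.3183, 0.0948]
eef_rot: [-0.041, 0.999, 0.001, 0.001]
contact_force: [0.0, 1.7, 5.1]
opening: 0.244
finger_force: 15.0
```

Seated with the same contact force as the others. Releasing, rising, and moving clear for a final look.

>>> play_rows(translation=[[0, 0, 0], [0, 0, 0], [0, 0, 0], [0, 0, 0], [0, 0, 0], [0, 0, -0.01], [0, 0, -0.02], [0, 0, -0.025], [0, 0, -0.03], [0, -0.02, -0.02], [0, -0.035, 0], [0, -0.045, 0], [0, -0.045, 0], [0, -0.045, 0], [0, -0.045, 0], [0, -0.045, 0], [0, -0.035, 0], [0, -0.02, 0], [0, 0, 0], [0, 0, 0]], delta_rot=[[0, 0, 0], [0, 0, 0], [0, 0, 0], [0, 0, 0], [0, 0, 0], [0, 0, 0], [0, 0, 0], [0, 0, 0], [0, 0, 0], [0, 0, 0], [0, 0, 0], [0, 0, 0], [0, 0, 0], [0, 0, 0], [0, 0, 0], [0, 0, 0], [0, 0, 0], [0, 0, 0], [0, 0, 0], [0, 0, 0]], grip=[-0.45, -0.4, -0.2, 0.15, 0.15, 0.15, 0.15, 0.15, 0.15, 0.15, 0.15, 0.15, 0.15, 0.15, 0.15, 0.15, 0.15, 0.15, 0.15, 0.15])

```text
clock: 44.62
tool_pos: [0.5595, -0.0148, 0.2001]
eef_rot: [-0.042, 0.999, 0.001, 0.001]
contact_force: [0.2, -0.1, -1.0]
opening: 0.576
finger_force: 0.0
```

```bash
python3 - <<'E'
from fit import *
o=[]
for n in("scene","top"):
    im=r.snapshot(n);o.append(im[180:300,140:330])
    for t,p0 in(("red",[.552,.1084,.046,.083]),("yellow",[.543,.178,.046,.083]),("black",[.5376,.248,.046,.083]),("white",[.5319,.3175,.046,.083])):
        D=r.silhouettes(n,"spindle_"+t)
        if D:
            p,f=fit(spin,{n:D[0]["pixels"].astype(float)},p0,(.006,.006,.0002,.04));print(n,t,D[0]["pixels"].sum(),np.round(p,4),round(f,3))
cv2.imwrite("pics/end.png",cv2.resize(cv2.vconcat(o),None,fx=2.45,fy=2.45,interpolation=2))
print(r.get_state()["clock"])
E
```

```text
scene red 298 [0.5528 0.1089 0.0461 0.0886] 0.147
scene yellow 1577 [0.543 0.178 0.046 0.083] 1.0
top red 447 [0.5499 0.1081 0.0461 0.0765] 0.094
top yellow 434 [0.5389 0.1779 0.0461 0.0934] 0.171
top black 430 [0.5377 0.248  0.046  0.0955] 0.143
top white 486 [0.5313 0.3166 0.046  0.0841] 0.082
45.125
```

View pics/end.png

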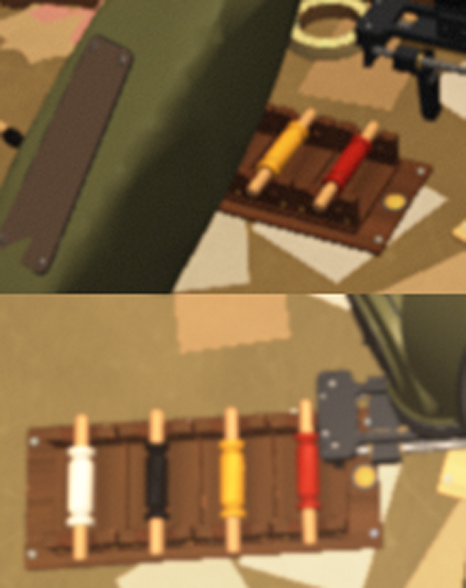

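The top half shows red and yellow seated, and the bottom half shows all four in order from the button at (364,477): red 307, yellow 232, black 157, white 80. The arm is clear of everything.

```bash
python3 -c "
from plant import r
print(r.finish_job())"
```

```text
the job is handed in; nothing more can be done
None
```

All four spindles are in the dark rack's notches in the right order from the brass button (red, yellow, black, white), each lowered in, and the job was handed in at about 45 s; white and black were checked from the top camera only, because the arm hid them from the other.

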